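# Screw an air elbow into its clamped sleeve and clock its outlet

## Robot

A 7-joint arm with a two-finger parallel gripper is mounted at the origin on the work surface. World frame = base frame: x ahead of the robot, y to its left, z up, the work surface at z = 0. Lengths are in mm, angles in rad, forces in N, time in s.
With the tool pointing down it reaches from about 400 to 850 mm from the base axis. Payload 4.5 kg.
Tool frame: the origin (TCP) lies midway between the tips of the shut fingers; the grasp point (between the pads) lies 19 mm behind it; x points along the fingers, z is the direction in which the jaws open and shut, and the axes are right-handed (so a half turn about x gives the same grasp; the last joint's range is limited). The gripper opens to 88 mm and grips with 3 to 60 N. Pads are 18 mm wide; open, the fingers measure 123 mm over their backs; the gripper's body (75 mm by 187 mm) begins 45 mm behind the grasp point.
Start: joints at [-1.237, 0.689, -0.195, 1.565, 0.157, 0.902, -0.215], TCP at [184.561, 597.152, 238.743] pointing down, gripper open.
Joint ranges: [-3.01, 3.01], [-0.46, 2.08], [-1.47, 1.51], [0.13, 2.56], [-1, 4.14], [0.04, 2.09], [-2.66, 2.66]. Speed limits (rad/s): [2.57, 2.57, 3.14, 3.14, 3.14, 3.14, 3.14].

## Interface

Orientations are given as a 3x3 rotation matrix whose columns are the frame's x, y, z axes.
In Python, from cell import r, cams gives the robot as it stands.
- The arm moves only by the shell command python3 -m creep 'ROWS' [OPENING]. ROWS is JSON, a list that holds one entry, the list of rows, each a list of 6 numbers: the shift along the tool's x, y, z in units of 0.12 m (1.0 is 0.12 m), then the turn, a rotation vector about the tool's x, y, z in units of 1.5 rad (1.0 is 1.5 rad). In form: [[[x, y, z, ax, ay, az], ...]]. A call has 1 to 10 rows; each row is the pose to reach, as a shift and turn from the pose commanded when the call began, along the tool's axes at that moment; what a row does not reach only later rows make up. A row lasts 1/10 s, in which the tool goes at most 50 mm and 8.59 degrees, less where a joint would pass 70% of its speed; a pose out of reach is approached as far as the arm can. A call with a number of a shift or a turn outside -1 to 1 is refused whole. A call with a gripper value outside its range is refused whole. OPENING is the closure, from -1 (fully open) to 1 (shut), so that 0 is half open, set as the call begins (- or left out, the last holds). The fingers move at their own pace and stop on an object; the grip force is fixed at half the most. Time passes only in rows, so rows that repeat a pose let the fingers close. It gives the time, the measured TCP pose, the force and the opening at its end, in the units of the state.
- r.observe(): the state, without advancing time (a new reading comes with each control period).
- cams.read_camera(name): name is "side" or "top"; returns (picture, depth): 420x560x3 uint8, red, green, blue; 420x560 float32, mm along the optical axis (not along the pixel's ray), 0 where there is no reading.
- cams.camera_info(name): a dict with "fx", "fy", "cx", "cy" (pixels), "extrinsics" (4x4, takes a point from world to camera coordinates). Camera axes: x right, y up, looking along -z (the intrinsics and any distortion apply to the point x, -y, -z); pixel columns grow to the right and rows downward; lengths in mm; the calibration is good to about 2 mm. A picture is of the moment at which its call begins. camera_info takes no time and is no camera call.
- r.finish_job(): hands the job in, once; it reports no verdict.
The state is a dict: "time": time; "qpos": joint angles; "qvel": joint speeds; "joint_efforts": joint torques, N m; "ee_pos": TCP position; "eef_rot": TCP orientation; "ft_force": force on the tool from outside, world axes, zero at the start; "torque": the same for the moment, N m; "gripper_width": opening from 0.0 (shut) to 1.0 (fully open).
Only numpy, scipy, OpenCV 4.12 (cv2) and the standard library are available. Lean on these libraries where they do the work, as an engineer would, in place of code of your own. Each camera call takes 0.05 s, during which the arm holds its last target.

## Task

Take the brass elbow off its rest and lower it gently into the clamped steel sleeve, feeling for the spot where the two ends of its cross pin drop into the slots. Then screw it in clockwise until it tightens, carry on until its outlet points the same way as the pointer on the clamp, stop there, and let go. Never force it, and leave the other parts on the bench where they are.

Things in the scene. Friction and masses are not known exactly. Their poses are not given: they have to be found in the camera images.
- elbow_grip (a point): Brass elbow, about 240 g, upright on its rest. Point: centre of its square body, 34 mm along x, 42 mm tall (21 up, 21 down), 30 mm across y between the two flats to grip. z up; x is the way its barbed outlet points. Under it comes a flange 46 mm across, 4 mm thick, underside 25 mm below this point, then a round stem of 32 mm diameter.
- elbow_foot (a point): Centre of the stem's lower end (the foot), 58 mm straight below elbow_grip; same axes. The stem's last 8 mm taper to 20 mm diameter. A steel cross pin, 7 mm thick, goes through the stem along the elbow's y, its centre line 16 mm above the foot; its ends stand 7 mm out of the stem on both sides.
- elbow_outlet (a point): Point on the outlet's axis 1 mm beyond its end: 60 mm along the elbow's x from its upright axis and 4 mm above elbow_grip; same axes. The outlet is up to 19 mm thick.
- elbow: The whole elbow; origin at the foot, axes as elbow_grip.
- rest: Fixed rest on the bench, origin under its centre: 110 x 100 mm base and two black bars 80 mm long along its y, 24 mm wide, tops 42 mm above the bench, 35 mm apart. The elbow's flange lies on the bars, stem and pin hang in the gap; it lifts straight up. The elbow's yaw differs from the rest's by up to 0.25 rad.
- clamp: Fixed black clamp, 38 mm high, on a 110 mm square plate, holding the upright steel sleeve (bore 35 mm, outside 49 mm) on its z axis. Origin on the bench on that axis, z up. Its x axis is the way its pointer (a bar with a tip 96 mm out, 18 mm high) points and the outlet must finally point. Over 45 N of contact between it (sleeve and seal included) and the elbow is too much.
- rim (a point): Nominal centre of the sleeve's flat top rim, 60 mm above the clamp's origin; clamp's axes. Not measured: the sleeve may stand 4 mm higher or lower (groove, seal too), and turned by 0.35 rad either way. Two opposite slots in it let the pin in when the elbow's x is 68 degrees counter-clockwise from the clamp's, seen from above (not half a turn on). Pin resting on the rim: foot 12.5 mm below it.
- seal_top (a point): Nominal top of the spring seal in the bore, 22 mm below the rim (so also 4 mm up or down), axes as clamp: it pushes the foot up with 2 N plus 1.8 N per mm pressed. On the slots' floor the pin stops with the foot 5 mm below the seal's free top (11 N). There, turning clockwise leads the pin into the groove. The stem has 1.5 mm play all round in the bore; the slots are 8.5 mm wide.
- groove (a point): Nominal point on the sleeve's axis, 12.75 mm below the rim, mid-height of the groove's level part; axes as clamp. The groove is 1.5 mm higher than the pin; it falls 2.5 mm from 14 to 42 degrees past the slot, tightening as the seal is squeezed, then runs level to a blind end at 109 degrees. There the seal holds the pin to the roof (foot 15.25 mm below this point); it stays when let go.
- changer_ring: Bystander: ring 84 mm across, 26 mm high; origin under its centre.
- spanner: Bystander: open spanner 160 mm long, lying flat.
- nipple: Bystander: small round brass plug 30 mm across, 45 mm high.
- jar: Bystander: closed jar 54 mm across, 75 mm high.

How it is judged:
By the outcome, as a careful person would: the job done as asked, in the order asked, and still so for the second after the job is handed in, with the robot touching nothing.
It also fails if it takes over 72 s, if anything falls off the work surface, if the arm or the gripper's body presses on something with over 40 N, if the wrist force passes 120 N, or if a joint passes its speed limit or range.

## Working session

There is one attempt and no reset: what is moved stays moved. The work goes in short steps, Python scripts to look and compute and a shell command to move; the robot and the scene stay as the last step left them, time stands still between calls to the robot, and variables do not carry over. Pictures are saved under pics/ and viewed, and the job is handed in when it is done.

```bash
ls; mkdir -p pics; python3 - <<'E'
from cell import r,cams
import cv2,numpy as np
s=r.observe();print(s)
for n in("top","side"):
    p,d=cams.read_camera(n);cv2.imwrite(f"pics/{n}0.png",p[:,:,::-1]);np.save(f"pics/{n}0.npy",d);np.save(f"pics/{n}0rgb.npy",p)
    print(n,cams.camera_info(n))
E
```

```text
pics
{'time': 0.0, 'qpos': array([-1.23719574,  0.68998411, -0.19450461,  1.56636546,  0.15730383,
        0.9025102 , -0.21509597]), 'qvel': array([-0.00144973,  0.00130902,  0.00090481, -0.00094005,  0.00092499,
       -0.00162007,  0.00094371]), 'joint_efforts': array([ 5.01236391e-04, -5.27561224e+01, -1.26675177e+00, -1.53433102e+01,
       -5.26351773e-02,  6.52205534e-03,  1.66991385e-04]), 'ee_pos': array([184.44423608, 596.48451454, 237.90401895]), 'eef_rot': array([[-4.10856293e-04, -9.55420887e-01,  2.95246946e-01],
       [-1.82974604e-03,  2.95247195e-01,  9.55419147e-01],
       [-9.99998242e-01, -1.47686963e-04, -1.86948175e-03]]), 'ft_force': array([ 0.18216864, -0.03988037,  0.00057864]), 'torque': array([-0.04190539,  0.01671074, -0.01896486]), 'gripper_width': 0.9994642386608148}
top {'fx': 450.28044649954745, 'fy': 450.28044649954745, 'cx': 280.2105777494295, 'cy': 206.18954501753709, 'extrinsics': array([[-1.04260639e-03, -9.99999180e-01,  7.43379070e-04,
         8.44662354e+00],
       [ 9.98695186e-01, -1.00329136e-03,  5.10579864e-02,
        -5.81644946e+02],
       [-5.10571987e-02,  7.95642482e-04,  9.98695414e-01,
        -1.25461606e+03],
       [ 0.00000000e+00,  0.00000000e+00,  0.00000000e+00,
         1.00000000e+00]])}
side {'fx': 430.8957624488414, 'fy': 430.8957624488414, 'cx': 281.3910502093295, 'cy': 212.32706781493877, 'extrinsics': array([[-9.92987236e-01, -1.17123816e-01, -1.60736127e-02,
         5.85366527e+02],
       [ 8.20781767e-02, -7.80856478e-01,  6.19295029e-01,
        -7.56617317e+01],
       [-8.50853815e-02,  6.13632766e-01,  7.84993825e-01,
        -1.23149797e+03],
       [ 0.00000000e+00,  0.00000000e+00,  0.00000000e+00,
         1.00000000e+00]])}
```

View pics/top0.png

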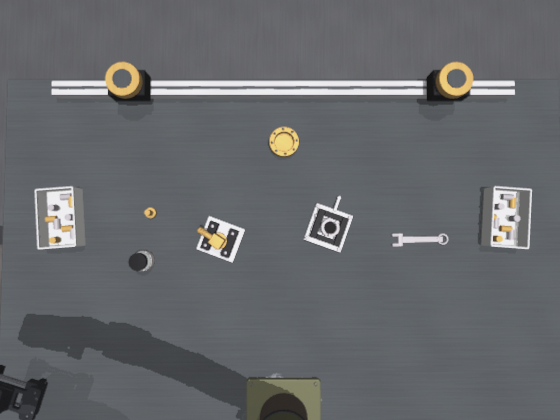

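View pics/side0.png

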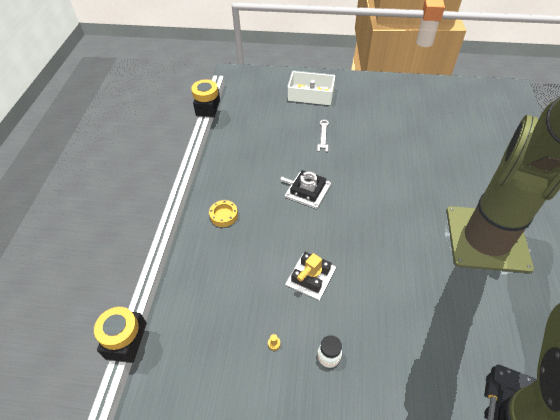

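The top view shows the elbow on its rest near (217,240) with the outlet pointing up-left. The clamp is near (330,228) with its pointer pointing up. The side view shows the same pair at (312,270) and (308,185). I'll zoom in on both.

```bash
python3 - <<'E'
import cv2,numpy as np
def crop(n,x0,y0,w,h,k):
    p=cv2.imread(f"pics/{n}0.png")[y0:y0+h,x0:x0+w];return cv2.resize(p,None,fx=k,fy=k,interpolation=cv2.INTER_CUBIC)
cv2.imwrite("pics/a.png",np.hstack([crop("top",190,205,64,64,6),crop("top",300,190,64,64,6)]))
cv2.imwrite("pics/b.png",np.hstack([crop("side",280,240,64,64,6),crop("side",274,150,64,64,6)]))
E
```

```text
(no output)
```

View pics/a.png

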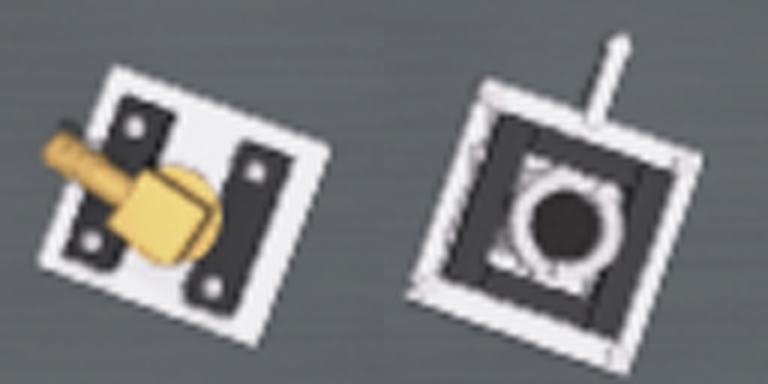

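View pics/b.png

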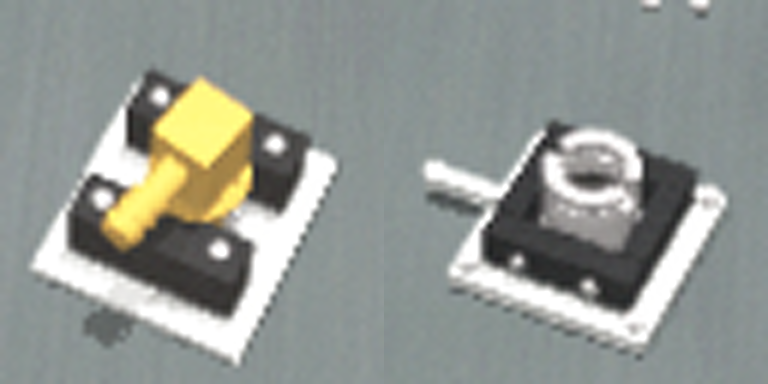

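```bash
cat > h.py <<'E'
import numpy as np,cv2
from cell import r,cams
def cloud(n,d):
    c=cams.camera_info(n);v,u=np.mgrid[:420,:560]
    X=np.stack([(u-c['cx'])/c['fx']*d,-(v-c['cy'])/c['fy']*d,-d],-1)
    E=c['extrinsics'];return (X-E[:3,3])@E[:3,:3]
def ray(n,uv,z):
    c=cams.camera_info(n);E=c['extrinsics'];uv=np.atleast_2d(uv).astype(float)
    D=np.stack([(uv[:,0]-c['cx'])/c['fx'],-(uv[:,1]-c['cy'])/c['fy'],-np.ones(len(uv))],-1)@E[:3,:3]
    C=-E[:3,:3].T@E[:3,3];t=(z-C[2])/D[:,2];return C+D*t[:,None]
def proj(n,P):
    c=cams.camera_info(n);E=c['extrinsics'];X=np.atleast_2d(P)@E[:3,:3].T+E[:3,3]
    return np.stack([c['cx']+c['fx']*X[:,0]/-X[:,2],c['cy']-c['fy']*X[:,1]/-X[:,2]],-1)
def rect(P):
    q=cv2.minAreaRect(P[:,:2].astype(np.float32));return q
E
python3 - <<'E'
from h import *
for n in("top","side"):
    d=np.load(f"pics/{n}0.npy");rgb=np.load(f"pics/{n}0rgb.npy");W=cloud(n,d)
    hsv=cv2.cvtColor(rgb,cv2.COLOR_RGB2HSV)
    br=(hsv[...,0]>12)&(hsv[...,0]<32)&(hsv[...,1]>100)
    near=lambda x,y,R:(np.hypot(W[...,0]-x,W[...,1]-y)<R)&(d>0)
    ex=near(*({'top':(500,140)}.get(n,(500,140))),110)
    m=br&ex
    z=W[...,2]
    print(n,"brass",m.sum(),"z pct",np.percentile(z[m],[5,50,80,95]).round(1))
    t=m&(z>82)&(z<95);P=W[t];print(" topface",len(P),P.mean(0).round(1),rect(P))
    o=m&(z>62)&(z<=82);P=W[o];
    print(" other far",len(P))
    cl=near(540,-110,110)
    for lo,hi in((50,75),(30,46),(8,25)):
        P=W[cl&(z>lo)&(z<hi)];print(" clamp",lo,hi,len(P),np.median(P,0).round(1),P.mean(0).round(1),rect(P))
E
```

```text
top brass 307 z pct [43.1 80.1 87.5 89.8]
 topface 146 [485.3 177.9  87.1] ((485.19647216796875, 178.02244567871094), (33.853736877441406, 29.859516143798828), 56.04225540161133)
 other far 103
 clamp 50 75 123 [ 522.6 -129.6   61.2] [ 521.5 -128.7   60.6] ((521.3839111328125, -128.13763427734375), (46.32999801635742, 46.098777770996094), 89.9120101928711)
 clamp 30 46 729 [ 522.7 -126.9   36.8] [ 521.4 -127.3   36.9] ((521.6619873046875, -127.2743148803711), (88.5691909790039, 83.94107055664062), 70.02940368652344)
 clamp 8 25 606 [ 528.6 -126.5   11.6] [ 526.7 -125.7   12.5] ((540.1641845703125, -134.47747802734375), (109.95499420166016, 149.77972412109375), 70.41971588134766)
side brass 394 z pct [44.8 78.7 87.7 89.8]
 topface 154 [485.6 181.2  87.6] ((494.5577392578125, 195.17703247070312), (71.56170654296875, 29.695920944213867), 56.95738983154297)
 other far 157
 clamp 50 75 123 [ 520.7 -125.7   61. ] [ 520.6 -125.7   60.3] ((522.2753295898438, -125.93904113769531), (49.070098876953125, 47.51643753051758), 61.70518112182617)
 clamp 30 46 465 [ 520.9 -111.7   38.1] [ 521.4 -116.5   38.1] ((521.522216796875, -125.85372924804688), (94.62606048583984, 84.65990447998047), 70.58746337890625)
 clamp 8 25 420 [522.6 -96.7  13.4] [ 524.9 -106.5   14.5] ((539.5498657226562, -131.8802490234375), (111.80677032470703, 149.27877807617188), 71.35135650634766)
```

```bash
python3 - <<'E'
from h import *
out=[]
for n in("top","side"):
    rgb=np.load(f"pics/{n}0rgb.npy");d=np.load(f"pics/{n}0.npy");W=cloud(n,d);z=W[...,2]
    hsv=cv2.cvtColor(rgb,cv2.COLOR_RGB2HSV)
    m=(hsv[...,0]>12)&(hsv[...,0]<32)&(hsv[...,1]>90)&(np.hypot(W[...,0]-490,W[...,1]-185)<110)
    ax=np.array([np.cos(np.radians(56.5)),np.sin(np.radians(56.5))])
    t=(W[...,:2]-[485.3,178])@ax
    P=W[m&(z>82)&(t<20)];print(n,rect(P),P.mean(0).round(1))
    o=m&(t>24)&(z>55);Q=W[o];f=cv2.fitLine(Q[:,:2].astype(np.float32),cv2.DIST_L2,0,.01,.01).ravel();print(" outlet",len(Q),f,np.degrees(np.arctan2(f[1],f[0])),Q[:,2].max(),t[o].max())
    # rectified view of rim plane z=61
    g=np.mgrid[-45:45.01:.25,-45:45.01:.25];X=521.6+g[0][::-1];Y=-127+g[1][:,::-1]
    uv=proj(n,np.stack([X,Y,np.full_like(X,61)],-1).reshape(-1,3)).reshape(*X.shape,2).astype(np.float32)
    out.append(cv2.remap(rgb,uv[...,0],uv[...,1],cv2.INTER_CUBIC)[:,:,::-1])
    c=np.hypot(W[...,0]-521.6,W[...,1]+127)
    q=(c<27)&(c>16.5)&(z>56)&(z<66);print(" rim z",q.sum(),np.percentile(z[q],[10,25,50,75,90]).round(1))
cv2.imwrite("pics/rim.png",np.hstack(out))
E
```

```text
top ((485.19647216796875, 178.02244567871094), (33.853736877441406, 29.859516143798828), 56.04225540161133) [485.3 177.9  87.1]
 outlet 77 [  0.56343937   0.8261574  508.697      212.3778    ] 55.70601 81.99678899998833 58.23806109606773
 rim z 116 [57.8 59.7 61.2 62.7 63.7]
side ((484.5743103027344, 179.828857421875), (34.94282531738281, 29.695920944213867), 56.95738983154297) [485.3 180.7  87.6]
 outlet 95 [  0.5731302   0.8194643 507.8492    216.23405  ] 55.031204 84.18570279706269 60.52254645736057
 rim z 98 [57.3 59.9 61.6 62.9 64.6]
```

View pics/rim.png

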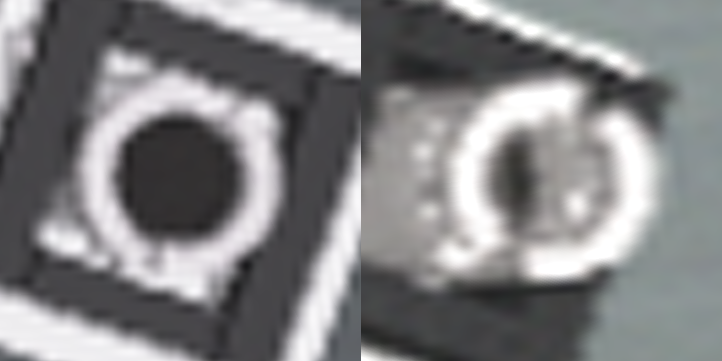

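The slot gaps in the rectified side view are at about (590,100) and (510,260). That puts the entry yaw for the elbow's x near 63°, against a final yaw of -20°. Next I'll approach the elbow from above.

```bash
cat >> h.py <<'E'
def plan(p,jaw):
    """shift/turn in units from measured pose to TCP p, jaw yaw deg (pointing down)"""
    s=r.observe();R=s['eef_rot'];T=np.array([[0,-np.sin(np.radians(jaw)),np.cos(np.radians(jaw))],[0,np.cos(np.radians(jaw)),np.sin(np.radians(jaw))],[-1,0,0]])
    # y = z x x
    T[:,1]=np.cross(T[:,2],T[:,0])
    from scipy.spatial.transform import Rotation as Ro
    sh=R.T@(np.array(p)-s['ee_pos'])/120; rv=Ro.from_matrix(R.T@T).as_rotvec()/1.5
    print('shift',sh.round(4),'turn',rv.round(4))
def st():
    s=r.observe();R=s['eef_rot'];print('t',round(float(s['time']),2),'p',s['ee_pos'].round(2),'jaw',round(float(np.degrees(np.arctan2(R[1,2],R[0,2]))),2),'tilt',R[:2,0].round(4),'F',s['ft_force'].round(1),'M',s['torque'].round(2),'g',round(s['gripper_width'],3),'q',s['qpos'].round(2))
E
python3 -c "
from h import *
plan([485,179,130],146.3)"; python3 -m creep --help | head -20
```

```text
shift [ 0.9046 -3.4203 -2.5838] turn [-8.549e-01 -1.000e-03 -6.000e-04]invalid input: not JSON, or not a number
```

```bash
python3 -m creep '[[[0,-0.4,-0.3,0,0,0],[0,-0.8,-0.6,0,0,0],[0,-1,-0.75,0,0,0],[0,-1,-0.75,0,0,0]]]' -1
python3 -m creep '[[[0,-0.35,-0.26,0,0,0],[0,-0.7,-0.52,0,0,0],[0,-1,-0.75,0,0,0],[0,-1,-0.75,0,0,0]]]'
python3 -m creep '[[[0,-0.35,-0.26,0,0,0],[0,-0.7,-0.52,0,0,0],[0,-1,-0.75,0,0,0],[0,-1,-0.75,0,0,0]]]'
python3 -c "
from h import *
plan([485,179,130],146.3);st()"
```

```text
time: 0.5
ee_pos: [278.8, 467.9, 238.1]
eef_rot: [[0.003, -0.952, 0.306], [-0.008, 0.306, 0.952], [-1.0, -0.005, -0.006]]
ft_force: [0.3, 0.3, 0.8]
gripper_width: 1.002
time: 0.9
ee_pos: [365.6, 346.7, 238.2]
eef_rot: [[0.002, -0.952, 0.307], [-0.006, 0.307, 0.952], [-1.0, -0.003, -0.005]]
ft_force: [0.5, 0.9, -0.4]
gripper_width: 1.001
time: 1.3
ee_pos: [453.0, 225.5, 238.2]
eef_rot: [[0.002, -0.951, 0.308], [-0.005, 0.308, 0.951], [-1.0, -0.003, -0.004]]
ft_force: [-0.7, 0.0, -0.3]
gripper_width: 1.001
shift [ 0.904  -0.3701 -0.283 ] turn [-8.636e-01 -3.600e-03 -1.000e-04]
t 1.3 p [453.02 225.5  238.21] jaw 72.08 tilt [ 0.0015 -0.0048] F [-0.7  0.  -0.3] M [0.01 0.   0.04] g 1.001 q [-0.4   0.54 -0.24  1.92  0.2   0.71  0.49]
```

```bash
python3 -m creep '[[[0.1,-0.15,-0.1,-0.09,0,0],[0.3,-0.3,-0.2,-0.19,0,0],[0.5,-0.37,-0.283,-0.29,0,0],[0.6,-0.37,-0.283,-0.39,0,0],[0.7,-0.37,-0.283,-0.49,0,0],[0.75,-0.37,-0.283,-0.59,0,0],[0.75,-0.37,-0.283,-0.69,0,0],[0.75,-0.37,-0.283,-0.79,0,0],[0.75,-0.37,-0.283,-0.863,0,0],[0.75,-0.37,-0.283,-0.863,0,0]]]'
python3 -m creep '[[[0,0,0,0,0,0],[0,0,0,0,0,0]]]'
python3 - <<'E'
from h import *
plan([485,179,51],146.3);st()
p,d=cams.read_camera("top");q,e=cams.read_camera("side")
k=lambda im,x,y:cv2.resize(im[y:y+80,x:x+80],None,fx=5,fy=5,interpolation=cv2.INTER_CUBIC)
cv2.imwrite("pics/c.png",np.hstack([k(p,180,200),k(q,270,220)])[:,:,::-1])
E
```

```text
time: 2.3
ee_pos: [480.8, 188.4, 148.4]
eef_rot: [[-0.001, -0.544, -0.839], [0.001, -0.839, 0.544], [-1.0, -0.0, 0.001]]
ft_force: [0.5, -0.1, -0.5]
gripper_width: 0.998
time: 2.5
ee_pos: [481.0, 187.8, 148.7]
eef_rot: [[-0.0, -0.546, -0.838], [0.0, -0.838, 0.546], [-1.0, -0.0, 0.0]]
ft_force: [0.1, -0.5, -0.1]
gripper_width: 1.0
shift [ 0.8142  0.0435 -0.0678] turn [0.0071 0.     0.0001]
t 2.5 p [481.03 187.81 148.71] jaw 146.91 tilt [-0.      0.0001] F [ 0.1 -0.5 -0.1] M [ 0.04  0.05 -0.01] g 1.0 q [-0.13  0.74 -0.55  1.97  0.65  0.62  1.46]
```

View pics/c.png

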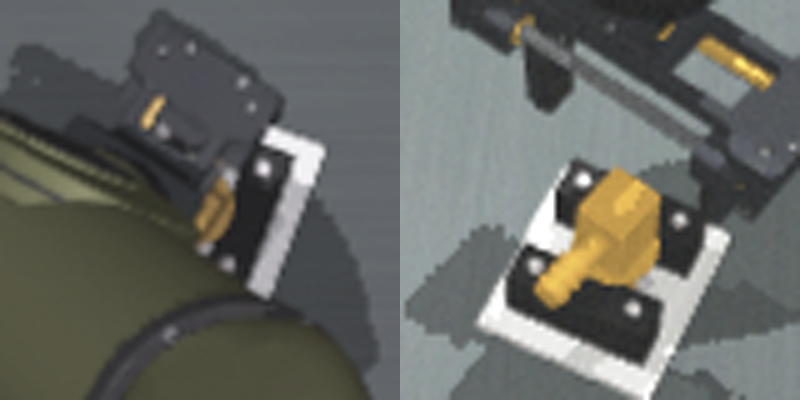

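The gripper's fingers straddle the elbow's two flats in the side view, with the elbow body at (620,225) in the zoomed picture. I'll centre and descend.

```bash
python3 -m creep '[[[0,0.043,-0.068,0.007,0,0],[0.2,0.043,-0.068,0.007,0,0],[0.4,0.043,-0.068,0.007,0,0],[0.6,0.043,-0.068,0.007,0,0],[0.7,0.043,-0.068,0.007,0,0],[0.8,0.043,-0.068,0.007,0,0],[0.81,0.043,-0.068,0.007,0,0],[0.81,0.043,-0.068,0.007,0,0]]]'
python3 -c "
from h import *
plan([485,179,51],146.3);st()"
```

```text
time: 3.4
ee_pos: [485.4, 178.6, 51.8]
eef_rot: [[0.0, -0.554, -0.833], [0.0, -0.833, 0.554], [-1.0, -0.0, -0.0]]
ft_force: [1.2, -0.3, -0.7]
gripper_width: 0.998
shift [ 0.0063 -0.0005  0.0046] turn [ 0.001  -0.0002  0.0002]
t 3.4 p [485.43 178.64  51.75] jaw 146.38 tilt [0.0004 0.0001] F [ 1.2 -0.3 -0.7] M [0.1  0.02 0.04] g 0.998 q [-0.22  0.89 -0.37  2.01  0.82  0.4   1.32]
```

```bash
python3 -m creep '[[[0,0,0,0,0,0],[0,0,0,0,0,0],[0,0,0,0,0,0],[0,0,0,0,0,0],[0,0,0,0,0,0],[0,0,0,0,0,0],[0,0,0,0,0,0],[0,0,0,0,0,0]]]' 1
python3 -c "
from h import *
st()"
```

```text
time: 4.2
ee_pos: [485.3, 178.5, 51.5]
eef_rot: [[0.0, -0.554, -0.833], [-0.0, -0.833, 0.554], [-1.0, 0.0, -0.0]]
ft_force: [-0.6, -0.9, 0.1]
gripper_width: 0.34
t 4.2 p [485.27 178.47  51.51] jaw 146.39 tilt [ 0.0001 -0.0001] F [-0.6 -0.9  0.1] M [ 0.01 -0.04  0.07] g 0.34 q [-0.22  0.89 -0.37  2.01  0.82  0.4   1.32]
```

```bash
python3 -m creep '[[[-0.05,0,0,0,0,0],[-0.15,0,0,0,0,0],[-0.3,0,0,0,0,0],[-0.5,0,0,0,0,0],[-0.7,0,0,0,0,0],[-0.8,0,0,0,0,0],[-0.8,0,0,0,0,0],[-0.8,0,0,0,0,0]]]'
python3 - <<'E'
from h import *
st();plan([521.6,-127.3,147],153)
q,e=cams.read_camera("side")
np.save("pics/s2.npy",e)
k=lambda im,x,y:cv2.resize(im[y:y+100,x:x+100],None,fx=5,fy=5,interpolation=cv2.INTER_CUBIC)
cv2.imwrite("pics/d.png",k(q,270,180)[:,:,::-1])
E
```

```text
time: 5.0
ee_pos: [484.9, 178.1, 147.2]
eef_rot: [[-0.0, -0.554, -0.833], [-0.0, -0.833, 0.554], [-1.0, 0.001, 0.0]]
ft_force: [-0.7, -0.4, -2.3]
gripper_width: 0.334
t 5.0 p [484.93 178.09 147.22] jaw 146.38 tilt [-0.0005 -0.0005] F [-0.7 -0.4 -2.3] M [0.05 0.03 0.03] g 0.334 q [-0.11  0.74 -0.55  1.96  0.65  0.62  1.46]
shift [ 0.0028  1.9499 -1.6637] turn [-0.0771  0.0001 -0.0004]
```

View pics/d.png

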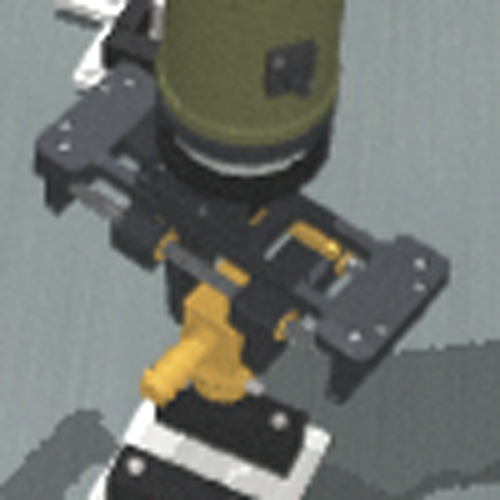

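The elbow is held (about 2.3 N of weight) and clear of the rest. Next is the carry to above the sleeve.

```bash
python3 -m creep '[[[0,0.1,-0.08,0,0,0],[0,0.3,-0.25,0,0,0],[0,0.55,-0.47,0,0,0],[0,0.8,-0.68,0,0,0],[0,0.975,-0.83,0,0,0]]]'
python3 -m creep '[[[0,0.2,-0.17,-0.02,0,0],[0,0.45,-0.38,-0.04,0,0],[0,0.7,-0.6,-0.06,0,0],[0,0.85,-0.73,-0.077,0,0],[0,0.95,-0.81,-0.077,0,0],[0,0.975,-0.83,-0.077,0,0],[0,0.975,-0.83,-0.077,0,0],[0,0.975,-0.83,-0.077,0,0]]]'
python3 - <<'E'
from h import *
st();plan([521.6,-127.3,114],153)
q,e=cams.read_camera("side");p,d=cams.read_camera("top")
np.save("pics/s3.npy",e);np.save("pics/s3rgb.npy",q)
k=lambda im,x,y:cv2.resize(im[y:y+80,x:x+80],None,fx=5,fy=5,interpolation=cv2.INTER_CUBIC)
cv2.imwrite("pics/e.png",np.hstack([k(q,265,120),k(p,290,190)])[:,:,::-1])
E
```

```text
time: 5.55
ee_pos: [502.3, 21.0, 146.3]
eef_rot: [[-0.003, -0.556, -0.831], [-0.003, -0.831, 0.556], [-1.0, 0.005, 0.001]]
ft_force: [1.3, -0.8, -2.0]
gripper_width: 0.339
time: 6.35
ee_pos: [521.2, -125.4, 147.3]
eef_rot: [[-0.001, -0.452, -0.892], [0.001, -0.892, 0.452], [-1.0, -0.001, 0.001]]
ft_force: [1.0, 1.2, -2.4]
gripper_width: 0.334
t 6.35 p [ 521.22 -125.4   147.27] jaw 153.1 tilt [-0.0006  0.001 ] F [ 1.   1.2 -2.4] M [0.1  0.02 0.06] g 0.334 q [ 0.53  0.78 -0.65  1.9   0.71  0.7   2.13]
shift [ 0.2772  0.0128 -0.0103] turn [0.0012 0.0007 0.0004]
```

View pics/e.png

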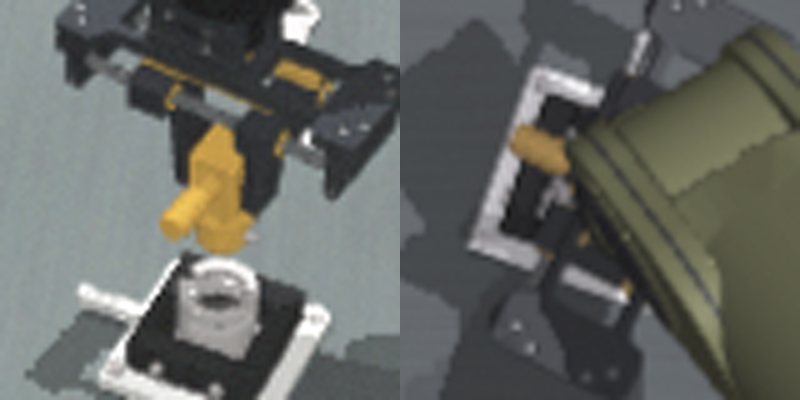

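```bash
python3 - <<'E'
from h import *
s=r.observe();p=s['ee_pos']
print("grip proj",proj("side",p+[0,0,15.5]),"flange bottom",proj("side",p+[0,0,-9.5]))
for z in(58,61,64): print(z,proj("side",[[521.6,-127.3,z]]))
q=np.load("pics/s3rgb.npy");d=np.load("pics/s3.npy");W=cloud("side",d);z=W[...,2]
hsv=cv2.cvtColor(q,cv2.COLOR_RGB2HSV);v,u=np.mgrid[:420,:560]
m=(hsv[...,0]>12)&(hsv[...,0]<32)&(hsv[...,1]>90)&(u>295)&(u<325)&(v>140)&(v<172)
for row in range(144,172,2):
    c=np.where(m[row])[0];print(row,c.min() if len(c) else None,c.max() if len(c) else None,end='; ')
P=W[m];print();print(P.mean(0),len(P))
# dark bore & bright sleeve extents
g=q.mean(-1)
for row in range(170,192,2): print(row,g[row,296:322].astype(int))
k=cv2.resize(q[135:200,275:340],None,fx=9,fy=9,interpolation=cv2.INTER_CUBIC);cv2.imwrite("pics/f.png",k[:,:,::-1])
E
```

```text
grip proj [[309.38503969 153.98834777]] flange bottom [[309.0826848  160.26983033]]
58 [[308.19786973 178.58146492]]
61 [[308.23029535 177.90768895]]
64 [[308.26283812 177.23147889]]
144 None None; 146 306 322; 148 304 321; 150 303 320; 152 302 313; 154 302 313; 156 302 313; 158 301 312; 160 300 312; 162 298 314; 164 297 315; 166 298 313; 168 305 313; 170 308 310; 
[525.70304974 -97.52628931 173.75054603] 306
170 [154 151 150 154 146 115  89 122 143 139 138 123 130 127 130 135 142 147
 146 147 147 147 149 153 149 147]
172 [154 148 158 216 215  67  67  88 147 198 230 247 251 245 239 241 199 170
 153 146 146 146 152 154 151 145]
174 [154 179 249 103  60  61  65 126 198 200 150 156 158 161 154 189 228 246
 246 218 139 141 148 151 148 149]
176 [192 247  69  70 101 168 171 180 159 161 161 165 166 179 241 223 173 150
 212 245 162  59  67  84  85 114]
178 [246  48  50  62  95 168 180 236 170 141 148 145 121 144 145 158 178 141
 149 166 156  57  63  59  62  67]
180 [ 43  48  44  49  91 147 163 167 122  86  65  68  68  72  73  82  90 136
 147 149 113  39  49  53  61  60]
182 [ 46  42  45  43  84 130 141 162 189 167 164 164 140 146 166 166 164 166
 160 152 103  39  42  45  47  46]
184 [ 40  43  36  46  90 136 148 161 155 156 155 156 145 150 157 156 155 163
 164 146 103  52  48  44  42  50]
186 [ 46  45  42  57 127 133 143 159 159 166 167 167 166 165 168 166 157 151
 144 129 121  46  46  45  45  45]
188 [ 50  51  50  50  51  51  74 111 141 142 151 155 155 155 155 155 152 144
 137  61  48  45  43  43  44  45]
190 [ 50  46  46  51  51  52  49  49  51  52  49  67  70 117 145 149 147 139
  64  47  48  45  44  44  43  77]
```

View pics/f.png

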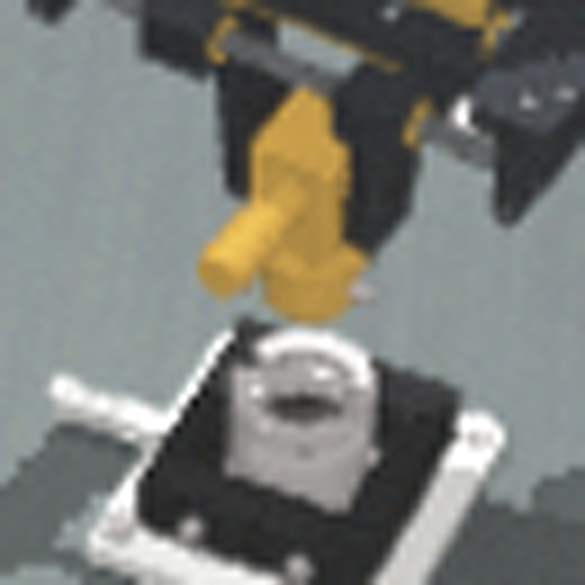

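The side view shows the elbow upright above the sleeve, with the bore at zoomed (305,400) and the flange about (312,290). Now I'll lower it gradually and watch the forces.

```bash
python3 -m creep '[[[0.05,0.013,-0.01,0,0,0],[0.15,0.013,-0.01,0,0,0],[0.25,0.013,-0.01,0,0,0],[0.3,0.013,-0.01,0,0,0],[0.3,0.013,-0.01,0,0,0],[0.3,0.013,-0.01,0,0,0]]]'
python3 -c "
from h import *
st()"
python3 -m creep '[[[0.02,0,0,0,0,0],[0.04,0,0,0,0,0],[0.06,0,0,0,0,0],[0.06,0,0,0,0,0],[0.06,0,0,0,0,0]]]'
python3 -c "
from h import *
st()"
```

```text
time: 7.05
ee_pos: [521.9, -128.3, 111.2]
eef_rot: [[-0.0, -0.454, -0.891], [0.0, -0.891, 0.454], [-1.0, -0.0, 0.0]]
ft_force: [-0.4, 0.5, -2.7]
gripper_width: 0.338
t 7.05 p [ 521.94 -128.32  111.25] jaw 153.02 tilt [-0.0003  0.0003] F [-0.4  0.5 -2.7] M [0.12 0.08 0.01] g 0.338 q [ 0.51  0.83 -0.6   1.92  0.78  0.63  2.08]
time: 7.55
ee_pos: [522.0, -128.5, 104.3]
eef_rot: [[0.0, -0.454, -0.891], [0.0, -0.891, 0.454], [-1.0, -0.0, 0.0]]
ft_force: [0.1, -0.0, -2.8]
gripper_width: 0.339
t 7.55 p [ 521.95 -128.52  104.3 ] jaw 153.01 tilt [0.     0.0001] F [ 0.1 -0.  -2.8] M [0.06 0.03 0.01] g 0.339 q [ 0.5   0.84 -0.58  1.93  0.79  0.62  2.07]
```

```bash
python3 -m creep '[[[0.015,-0.0075,0.004,0,0,0],[0.03,-0.0075,0.004,0,0,0],[0.03,-0.0075,0.004,0,0,0]]]'
python3 -c "
from h import *
st()"
python3 -m creep '[[[0.01,0,0,0,0,0],[0.02,0,0,0,0,0],[0.03,0,0,0,0,0],[0.03,0,0,0,0,0]]]'
python3 -c "
from h import *
st()"
```

```text
time: 7.85
ee_pos: [521.8, -127.4, 100.4]
eef_rot: [[-0.0, -0.454, -0.891], [0.0, -0.891, 0.454], [-1.0, 0.0, 0.0]]
ft_force: [-0.5, 0.9, -3.4]
gripper_width: 0.337
t 7.85 p [ 521.77 -127.44  100.45] jaw 153.02 tilt [-0.0004  0.0001] F [-0.5  0.9 -3.4] M [ 0.13  0.04 -0.01] g 0.337 q [ 0.49  0.85 -0.58  1.93  0.8   0.61  2.06]
time: 8.25
ee_pos: [521.8, -127.5, 96.9]
eef_rot: [[-0.0, -0.454, -0.891], [0.0, -0.891, 0.454], [-1.0, 0.0, 0.0]]
ft_force: [-0.2, 0.6, -2.6]
gripper_width: 0.34
t 8.25 p [ 521.82 -127.49   96.9 ] jaw 153.01 tilt [-0.0003  0.0001] F [-0.2  0.6 -2.6] M [ 0.1   0.08 -0.  ] g 0.34 q [ 0.49  0.85 -0.57  1.93  0.8   0.6   2.05]
```

```bash
for i in 1 2 3; do :; done; python3 -m creep '[[[0.01,0,0,0,0,0],[0.02,0,0,0,0,0],[0.02,0,0,0,0,0]]]'
python3 -c "
from h import *
st()"
python3 -m creep '[[[0.01,0,0,0,0,0],[0.015,0,0,0,0,0],[0.015,0,0,0,0,0]]]'
python3 -c "
from h import *
st()"
```

```text
time: 8.55
ee_pos: [521.8, -127.5, 94.5]
eef_rot: [[-0.0, -0.454, -0.891], [0.0, -0.891, 0.454], [-1.0, 0.0, 0.0]]
ft_force: [-0.2, -0.5, -2.7]
gripper_width: 0.339
t 8.55 p [ 521.84 -127.5    94.54] jaw 153.01 tilt [-0.0002  0.0001] F [-0.2 -0.5 -2.7] M [0.08 0.08 0.02] g 0.339 q [ 0.49  0.85 -0.57  1.93  0.81  0.6   2.05]
time: 8.85
ee_pos: [521.9, -127.5, 92.8]
eef_rot: [[-0.0, -0.454, -0.891], [0.0, -0.891, 0.454], [-1.0, 0.0, 0.0]]
ft_force: [0.6, -0.3, -2.7]
gripper_width: 0.339
t 8.85 p [ 521.85 -127.5    92.79] jaw 153.01 tilt [-0.0002  0.0001] F [ 0.6 -0.3 -2.7] M [ 0.06  0.03 -0.03] g 0.339 q [ 0.49  0.86 -0.57  1.93  0.81  0.59  2.05]
```

```bash
python3 -m creep '[[[0.005,0,0,0,0,0],[0.01,0,0,0,0,0],[0.01,0,0,0,0,0]]]'
python3 -c "
from h import *
st()"
python3 -m creep '[[[0.005,0,0,0,0,0],[0.01,0,0,0,0,0],[0.01,0,0,0,0,0]]]'
python3 -c "
from h import *
st()"
```

```text
time: 9.15
ee_pos: [521.9, -127.5, 91.6]
eef_rot: [[-0.0, -0.454, -0.891], [0.0, -0.891, 0.454], [-1.0, 0.0, 0.0]]
ft_force: [0.2, -0.6, -2.4]
gripper_width: 0.338
t 9.15 p [ 521.88 -127.53   91.63] jaw 153.01 tilt [-0.0001  0.    ] F [ 0.2 -0.6 -2.4] M [0.08 0.05 0.01] g 0.338 q [ 0.48  0.86 -0.56  1.93  0.81  0.59  2.04]
time: 9.45
ee_pos: [521.9, -127.5, 90.4]
eef_rot: [[-0.0, -0.454, -0.891], [0.0, -0.891, 0.454], [-1.0, 0.0, 0.0]]
ft_force: [-0.1, -0.6, -2.7]
gripper_width: 0.34
t 9.45 p [ 521.88 -127.52   90.41] jaw 153.01 tilt [-0.0001  0.    ] F [-0.1 -0.6 -2.7] M [ 0.04  0.06 -0.02] g 0.34 q [ 0.48  0.86 -0.56  1.94  0.82  0.59  2.04]
```

```bash
python3 -m creep '[[[0.005,0,0,0,0,0],[0.01,0,0,0,0,0],[0.01,0,0,0,0,0]]]'
python3 -c "
from h import *
st()"
```

```text
time: 9.75
ee_pos: [521.8, -127.7, 89.2]
eef_rot: [[-0.0, -0.454, -0.891], [-0.0, -0.891, 0.454], [-1.0, 0.0, 0.0]]
ft_force: [-0.1, -0.4, -3.1]
gripper_width: 0.335
t 9.75 p [ 521.8  -127.66   89.19] jaw 153.0 tilt [-0.0003 -0.0002] F [-0.1 -0.4 -3.1] M [ 0.01  0.08 -0.03] g 0.335 q [ 0.48  0.86 -0.56  1.94  0.82  0.59  2.04]
```

```bash
python3 -m creep '[[[0.005,0,0,0,0,0],[0.01,0,0,0,0,0],[0.01,0,0,0,0,0]]]'
python3 -c "
from h import *
st()"
```

```text
time: 10.05
ee_pos: [521.9, -127.6, 88.0]
eef_rot: [[-0.0, -0.454, -0.891], [-0.0, -0.891, 0.454], [-1.0, 0.0, 0.0]]
ft_force: [-0.4, -0.7, -3.0]
gripper_width: 0.34
t 10.05 p [ 521.85 -127.64   88.01] jaw 153.0 tilt [-0.0002 -0.0001] F [-0.4 -0.7 -3. ] M [-0.1   0.18  0.01] g 0.34 q [ 0.48  0.86 -0.56  1.94  0.82  0.58  2.04]
```

```bash
python3 -m creep '[[[0.005,0,0,0,0,0],[0.01,0,0,0,0,0],[0.01,0,0,0,0,0]]]'
python3 -c "
from h import *
st()"
```

```text
time: 10.35
ee_pos: [521.8, -127.6, 86.8]
eef_rot: [[-0.0, -0.454, -0.891], [-0.0, -0.891, 0.454], [-1.0, 0.0, 0.0]]
ft_force: [-0.2, -0.6, -2.9]
gripper_width: 0.336
t 10.35 p [ 521.84 -127.59   86.78] jaw 153.0 tilt [-0.0002 -0.    ] F [-0.2 -0.6 -2.9] M [-0.12  0.14 -0.07] g 0.336 q [ 0.48  0.87 -0.56  1.94  0.82  0.58  2.04]
```

```bash
python3 -m creep '[[[0.005,0,0,0,0,0],[0.01,0,0,0,0,0],[0.01,0,0,0,0,0]]]'
python3 -c "
from h import *
st()"
```

```text
time: 10.65
ee_pos: [521.8, -127.5, 85.6]
eef_rot: [[-0.0, -0.454, -0.891], [-0.0, -0.891, 0.454], [-1.0, 0.0, 0.0]]
ft_force: [-0.1, -1.0, -3.2]
gripper_width: 0.339
t 10.65 p [ 521.84 -127.55   85.59] jaw 153.01 tilt [-0.0002 -0.    ] F [-0.1 -1.  -3.2] M [-0.14  0.19  0.02] g 0.339 q [ 0.48  0.87 -0.55  1.94  0.82  0.58  2.03]
```

```bash
python3 - <<'E'
from h import *
q,e=cams.read_camera("side")
k=cv2.resize(q[135:200,275:340],None,fx=9,fy=9,interpolation=cv2.INTER_CUBIC);cv2.imwrite("pics/g.png",k[:,:,::-1])
E
```

```text
(no output)
```

View pics/g.png

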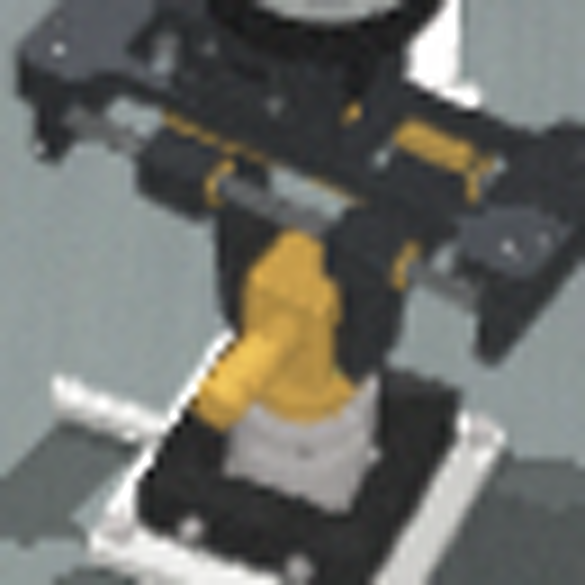

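The stem is in the sleeve and no pin contact has been felt, so the pin seems to be in the slots. I'll continue lowering and feel for the seal.

```bash
python3 -m creep '[[[0.005,0,0,0,0,0],[0.01,0,0,0,0,0],[0.01,0,0,0,0,0]]]'
python3 -c "
from h import *
st()"
```

```text
time: 11.0
ee_pos: [521.9, -127.5, 84.4]
eef_rot: [[-0.0, -0.454, -0.891], [0.0, -0.891, 0.454], [-1.0, 0.0, 0.0]]
ft_force: [-0.7, -0.6, -2.6]
gripper_width: 0.338
t 11.0 p [ 521.86 -127.54   84.4 ] jaw 153.01 tilt [-0.0001  0.    ] F [-0.7 -0.6 -2.6] M [-0.17  0.12 -0.01] g 0.338 q [ 0.48  0.87 -0.55  1.94  0.83  0.58  2.03]
```

```bash
python3 -m creep '[[[0.005,0,0,0,0,0],[0.01,0,0,0,0,0],[0.01,0,0,0,0,0]]]'
python3 -c "
from h import *
st()"
```

```text
time: 11.3
ee_pos: [521.9, -127.5, 83.2]
eef_rot: [[-0.0, -0.454, -0.891], [0.0, -0.891, 0.454], [-1.0, 0.0, 0.0]]
ft_force: [-1.1, -2.3, -3.2]
gripper_width: 0.336
t 11.3 p [ 521.86 -127.52   83.19] jaw 153.01 tilt [-0.0002  0.0001] F [-1.1 -2.3 -3.2] M [-0.22  0.19 -0.02] g 0.336 q [ 0.48  0.87 -0.55  1.94  0.83  0.57  2.03]
```

```bash
python3 -m creep '[[[0.005,0,0,0,0,0],[0.01,0,0,0,0,0],[0.01,0,0,0,0,0]]]'
python3 -c "
from h import *
st()"
```

```text
time: 11.6
ee_pos: [522.0, -127.5, 82.2]
eef_rot: [[0.0, -0.454, -0.891], [-0.0, -0.891, 0.454], [-1.0, -0.0, -0.0]]
ft_force: [-1.0, -0.9, 0.8]
gripper_width: 0.34
t 11.6 p [ 521.95 -127.51   82.21] jaw 153.01 tilt [ 0.0001 -0.0001] F [-1.  -0.9  0.8] M [-0.18  0.32 -0.07] g 0.34 q [ 0.48  0.87 -0.55  1.94  0.83  0.57  2.03]
```

```bash
python3 -m creep '[[[0.005,0,0,0,0,0],[0.01,0,0,0,0,0],[0.01,0,0,0,0,0]]]'
python3 -c "
from h import *
st()"
```

```text
time: 11.9
ee_pos: [521.9, -127.5, 81.0]
eef_rot: [[0.0, -0.454, -0.891], [-0.0, -0.891, 0.454], [-1.0, 0.0, -0.0]]
ft_force: [-1.0, -1.5, 2.4]
gripper_width: 0.335
t 11.9 p [ 521.95 -127.52   81.02] jaw 153.01 tilt [ 0.0001 -0.0001] F [-1.  -1.5  2.4] M [-0.19  0.42 -0.05] g 0.335 q [ 0.47  0.87 -0.55  1.94  0.83  0.57  2.03]
```

The seal was met at a TCP height of about 82.9 mm, so the slot floor should be near 77.9 mm.

```bash
python3 -m creep '[[[0.005,0,0,0,0,0],[0.01,0,0,0,0,0],[0.01,0,0,0,0,0]]]'
python3 -c "
from h import *
st()"
```

```text
time: 12.2
ee_pos: [522.0, -127.5, 79.8]
eef_rot: [[0.0, -0.454, -0.891], [-0.0, -0.891, 0.454], [-1.0, -0.0, -0.0]]
ft_force: [-2.2, -1.3, 5.3]
gripper_width: 0.34
t 12.2 p [ 522.01 -127.5    79.81] jaw 153.01 tilt [ 0.0002 -0.    ] F [-2.2 -1.3  5.3] M [-0.13  0.5  -0.04] g 0.34 q [ 0.47  0.88 -0.54  1.94  0.84  0.57  2.02]
```

```bash
python3 -m creep '[[[0.005,0,0,0,0,0],[0.01,0,0,0,0,0],[0.01,0,0,0,0,0]]]'
python3 -c "
from h import *
st()"
```

```text
time: 12.5
ee_pos: [522.0, -127.5, 78.7]
eef_rot: [[0.0, -0.454, -0.891], [-0.0, -0.891, 0.454], [-1.0, -0.0, -0.0]]
ft_force: [-2.5, -0.3, 5.9]
gripper_width: 0.336
t 12.5 p [ 522.03 -127.48   78.75] jaw 153.01 tilt [ 0.0003 -0.0001] F [-2.5 -0.3  5.9] M [-0.16  0.62  0.01] g 0.336 q [ 0.47  0.88 -0.54  1.94  0.84  0.56  2.02]
```

```bash
python3 -m creep '[[[0.004,0,0,0,0,0],[0.004,0,0,0,0,0],[0.004,0,0,0,0,0]]]'
python3 -c "
from h import *
st()"
```

```text
time: 12.8
ee_pos: [522.0, -127.5, 78.4]
eef_rot: [[0.0, -0.454, -0.891], [-0.0, -0.891, 0.454], [-1.0, -0.0, -0.0]]
ft_force: [-2.0, -1.9, 7.8]
gripper_width: 0.34
t 12.8 p [ 522.04 -127.48   78.39] jaw 153.01 tilt [ 0.0004 -0.0002] F [-2.  -1.9  7.8] M [-0.21  0.61 -0.06] g 0.34 q [ 0.47  0.88 -0.54  1.94  0.84  0.56  2.02]
```

```bash
python3 -m creep '[[[0.004,0.003,0.006,0,0,0],[0.004,0.003,0.006,0,0,0],[0.004,0.003,0.006,0,0,0]]]'
python3 -c "
from h import *
st()"
```

```text
time: 13.1
ee_pos: [521.9, -127.5, 78.1]
eef_rot: [[0.002, -0.454, -0.891], [-0.0, -0.891, 0.454], [-1.0, -0.001, -0.002]]
ft_force: [-1.1, -1.1, 8.4]
gripper_width: 0.336
t 13.1 p [ 521.88 -127.46   78.13] jaw 153.01 tilt [ 0.0017 -0.0001] F [-1.1 -1.1  8.4] M [-0.25  0.44  0.03] g 0.336 q [ 0.47  0.88 -0.54  1.94  0.84  0.56  2.02]
```

```bash
python3 -m creep '[[[0.004,0,0,0,0,0],[0.004,0,0,0,0,0],[0.004,0,0,0,0,0]]]'
python3 -c "
from h import *
st()"
```

```text
time: 13.4
ee_pos: [521.9, -127.4, 77.8]
eef_rot: [[0.002, -0.454, -0.891], [-0.0, -0.891, 0.454], [-1.0, -0.001, -0.002]]
ft_force: [-1.7, -1.7, 9.3]
gripper_width: 0.337
t 13.4 p [ 521.91 -127.43   77.85] jaw 153.02 tilt [ 0.0018 -0.0002] F [-1.7 -1.7  9.3] M [-0.2   0.57 -0.  ] g 0.337 q [ 0.47  0.88 -0.54  1.94  0.84  0.56  2.02]
```

```bash
python3 -m creep '[[[0.004,0,0,0,0,0],[0.004,0,0,0,0,0],[0.004,0,0,0,0,0]]]'
python3 -c "
from h import *
st()"
```

```text
time: 13.7
ee_pos: [522.0, -127.4, 77.8]
eef_rot: [[0.002, -0.454, -0.891], [-0.001, -0.891, 0.454], [-1.0, -0.0, -0.002]]
ft_force: [-2.6, -1.0, 12.5]
gripper_width: 0.336
t 13.7 p [ 521.95 -127.44   77.75] jaw 153.02 tilt [ 0.0021 -0.0005] F [-2.6 -1.  12.5] M [-0.18  0.79  0.02] g 0.336 q [ 0.47  0.88 -0.54  1.94  0.84  0.56  2.02]
```

```bash
python3 -m creep '[[[0.003,0,0,0,0,0],[0.003,0,0,0,0,0],[0.003,0,0,0,0,0]]]'
python3 -c "
from h import *
st()"
```

```text
time: 14.0
ee_pos: [522.0, -127.4, 77.7]
eef_rot: [[0.002, -0.454, -0.891], [-0.001, -0.891, 0.454], [-1.0, -0.0, -0.002]]
ft_force: [-2.5, -1.6, 15.7]
gripper_width: 0.336
t 14.0 p [ 521.96 -127.42   77.66] jaw 153.02 tilt [ 0.0022 -0.0007] F [-2.5 -1.6 15.7] M [-0.15  0.87 -0.02] g 0.336 q [ 0.47  0.88 -0.54  1.94  0.84  0.56  2.02]
```

The floor was felt at about 77.75 mm, where the force jumps. I'll ease off slightly and start turning clockwise.

```bash
python3 -m creep '[[[-0.004,0,0,0,0,0],[-0.004,0,0,0.015,0,0],[-0.004,0,0,0.03,0,0],[-0.004,0,0,0.045,0,0],[-0.004,0,0,0.06,0,0],[-0.004,0,0,0.06,0,0]]]'
python3 -c "
from h import *
st()"
```

```text
time: 14.6
ee_pos: [522.2, -127.2, 77.8]
eef_rot: [[0.002, -0.532, -0.847], [-0.0, -0.847, 0.532], [-1.0, -0.001, -0.002]]
ft_force: [-1.8, -0.6, 11.1]
gripper_width: 0.336
t 14.6 p [ 522.17 -127.22   77.76] jaw 147.86 tilt [ 0.0025 -0.0002] F [-1.8 -0.6 11.1] M [-0.15  0.55  0.04] g 0.336 q [ 0.46  0.87 -0.52  1.94  0.82  0.54  1.95]
```

```bash
python3 -m creep '[[[0,0,0,0.015,0,0],[0,0,0,0.03,0,0],[0,0,0,0.045,0,0],[0,0,0,0.06,0,0],[0,0,0,0.06,0,0]]]'
python3 -c "
from h import *
st()"
```

```text
time: 15.1
ee_pos: [522.4, -127.1, 77.8]
eef_rot: [[0.003, -0.606, -0.796], [0.0, -0.796, 0.606], [-1.0, -0.002, -0.002]]
ft_force: [-1.5, -0.1, 11.7]
gripper_width: 0.339
t 15.1 p [ 522.45 -127.12   77.79] jaw 142.71 tilt [0.003 0.   ] F [-1.5 -0.1 11.7] M [-0.05  0.51  0.03] g 0.339 q [ 0.44  0.87 -0.49  1.94  0.8   0.53  1.88]
```

It turns freely, 10° in. The ramp comes next, so I'll follow it down.

```bash
python3 -m creep '[[[0,0,0,0.015,0,0],[0,0,0,0.03,0,0],[0,0,0,0.045,0,0],[0.001,0,0,0.06,0,0],[0.001,0,0,0.06,0,0]]]'
python3 -c "
from h import *
st()"
```

```text
time: 15.6
ee_pos: [522.7, -127.0, 77.7]
eef_rot: [[0.003, -0.675, -0.738], [0.0, -0.738, 0.675], [-1.0, -0.002, -0.002]]
ft_force: [-0.8, -1.0, 11.5]
gripper_width: 0.337
t 15.6 p [ 522.68 -126.98   77.71] jaw 137.56 tilt [0.0034 0.0002] F [-0.8 -1.  11.5] M [-0.08  0.42  0.06] g 0.337 q [ 0.43  0.86 -0.47  1.94  0.77  0.52  1.81]
```

```bash
python3 -m creep '[[[0.001,0,0,0.015,0,0],[0.002,0,0,0.03,0,0],[0.003,0,0,0.045,0,0],[0.004,0,0,0.06,0,0],[0.004,0,0,0.06,0,0]]]'
python3 -c "
from h import *
st()"
```

```text
time: 16.1
ee_pos: [523.1, -126.8, 77.5]
eef_rot: [[0.004, -0.738, -0.675], [0.0, -0.675, 0.738], [-1.0, -0.003, -0.003]]
ft_force: [-1.2, 0.2, 12.8]
gripper_width: 0.339
t 16.1 p [ 523.05 -126.77   77.46] jaw 132.42 tilt [0.0043 0.0005] F [-1.2  0.2 12.8] M [-0.01  0.36  0.06] g 0.339 q [ 0.42  0.86 -0.45  1.94  0.75  0.5   1.75]
```

```bash
python3 -m creep '[[[0.001,0,0,0.015,0,0],[0.002,0,0,0.03,0,0],[0.003,0,0,0.045,0,0],[0.004,0,0,0.06,0,0],[0.004,0,0,0.06,0,0]]]'
python3 -c "
from h import *
st()"
```

```text
time: 16.6
ee_pos: [523.1, -126.7, 77.1]
eef_rot: [[0.005, -0.796, -0.605], [0.0, -0.605, 0.796], [-1.0, -0.004, -0.002]]
ft_force: [-1.5, -0.5, 14.7]
gripper_width: 0.339
t 16.6 p [ 523.13 -126.75   77.15] jaw 127.26 tilt [0.0045 0.0004] F [-1.5 -0.5 14.7] M [0.02 0.43 0.01] g 0.339 q [ 0.4   0.86 -0.42  1.95  0.72  0.49  1.68]
```

```bash
python3 -m creep '[[[0.001,0,0,0.015,0,0],[0.002,0,0,0.03,0,0],[0.003,0,0,0.045,0,0],[0.004,0,0,0.06,0,0],[0.004,0,0,0.06,0,0]]]'
python3 -c "
from h import *
st()"
```

```text
time: 17.1
ee_pos: [523.2, -126.8, 76.8]
eef_rot: [[0.005, -0.847, -0.532], [0.0, -0.532, 0.847], [-1.0, -0.004, -0.002]]
ft_force: [-1.7, 0.2, 14.8]
gripper_width: 0.337
t 17.1 p [ 523.18 -126.75   76.75] jaw 122.11 tilt [0.0047 0.0003] F [-1.7  0.2 14.8] M [-0.02  0.41  0.05] g 0.337 q [ 0.39  0.85 -0.4   1.95  0.69  0.47  1.62]
```

```bash
python3 -m creep '[[[0.001,0,0,0.015,0,0],[0.002,0,0,0.03,0,0],[0.003,0,0,0.045,0,0],[0.004,0,0,0.06,0,0],[0.004,0,0,0.06,0,0]]]'
python3 -c "
from h import *
st()"
```

```text
time: 17.6
ee_pos: [523.2, -126.7, 76.3]
eef_rot: [[0.005, -0.891, -0.453], [0.0, -0.453, 0.891], [-1.0, -0.004, -0.002]]
ft_force: [-2.6, 0.4, 14.6]
gripper_width: 0.338
t 17.6 p [ 523.23 -126.73   76.32] jaw 116.96 tilt [0.0048 0.0003] F [-2.6  0.4 14.6] M [-0.01  0.37  0.01] g 0.338 q [ 0.37  0.85 -0.37  1.95  0.66  0.46  1.55]
```

```bash
python3 -m creep '[[[0.001,0,0,0.015,0,0],[0.002,0,0,0.03,0,0],[0.003,0,0,0.045,0,0],[0.003,0,0,0.06,0,0],[0.003,0,0,0.06,0,0]]]'
python3 -c "
from h import *
st()"
```

```text
time: 18.1
ee_pos: [523.3, -126.8, 76.0]
eef_rot: [[0.005, -0.928, -0.371], [0.0, -0.371, 0.928], [-1.0, -0.005, -0.002]]
ft_force: [-1.4, 0.0, 15.7]
gripper_width: 0.334
t 18.1 p [ 523.25 -126.77   75.97] jaw 111.8 tilt [0.0049 0.0003] F [-1.4  0.  15.7] M [0.02 0.39 0.01] g 0.334 q [ 0.36  0.85 -0.35  1.95  0.63  0.45  1.49]
```

```bash
python3 -m creep '[[[0,0,0,0.015,0,0],[0,0,0,0.03,0,0],[0,0,0,0.045,0,0],[0,0,0,0.06,0,0],[0,0,0,0.06,0,0]]]'
python3 -c "
from h import *
st()"
```

```text
time: 18.6
ee_pos: [523.2, -126.8, 75.7]
eef_rot: [[0.005, -0.958, -0.286], [0.0, -0.286, 0.958], [-1.0, -0.005, -0.001]]
ft_force: [-1.0, 0.5, 14.1]
gripper_width: 0.337
t 18.6 p [ 523.21 -126.77   75.71] jaw 106.64 tilt [0.0047 0.0005] F [-1.   0.5 14.1] M [0.03 0.29 0.02] g 0.337 q [ 0.35  0.85 -0.33  1.95  0.6   0.44  1.43]
```

```bash
python3 -m creep '[[[0,0,0,0.02,0,0],[0,0,0,0.04,0,0],[0,0,0,0.06,0,0],[0,0,0,0.08,0,0],[0,0,0,0.1,0,0],[0,0,0,0.1,0,0]]]'
python3 -c "
from h import *
st()"
```

```text
time: 19.2
ee_pos: [523.2, -126.8, 75.6]
eef_rot: [[0.005, -0.99, -0.14], [0.001, -0.14, 0.99], [-1.0, -0.005, -0.0]]
ft_force: [-0.3, -0.2, 11.8]
gripper_width: 0.337
t 19.2 p [ 523.21 -126.76   75.56] jaw 98.03 tilt [0.0046 0.0005] F [-0.3 -0.2 11.8] M [0.02 0.23 0.06] g 0.337 q [ 0.33  0.84 -0.29  1.95  0.55  0.42  1.33]
```

```bash
python3 -m creep '[[[0,0,0,0.02,0,0],[0,0,0,0.04,0,0],[0,0,0,0.06,0,0],[0,0,0,0.08,0,0],[0,0,0,0.1,0,0],[0,0,0,0.12,0,0],[0,0,0,0.14,0,0],[0,0,0,0.16,0,0],[0,0,0,0.16,0,0]]]'
python3 - <<'E'
from h import *
st()
for n in("top","side"):
    rgb=np.load(f"pics/{n}0rgb.npy");d=np.load(f"pics/{n}0.npy");g=rgb.mean(-1)
    # pointer: bright pixels whose ray at z=13 lies 62..97 out from centre
    v,u=np.mgrid[:420,:560];X=ray(n,np.stack([u.ravel(),v.ravel()],-1),13 ).reshape(420,560,3)
    rel=X[...,:2]-[521.6,-127.3];a=np.radians(-19.7);ax=np.array([np.cos(a),np.sin(a)]);t=rel@ax;s=rel@[-ax[1],ax[0]]
    m=(t>60)&(t<100)&(abs(s)<14)
    bg=np.median(g[m]);w=np.clip(g-bg-15,0,None)*m
    ts=np.arange(62,95,3.);P=[]
    for t0 in ts:
        k=(abs(t-t0)<2.5)&m;
        if w[k].sum()>0:P.append([t0,(w*s)[k].sum()/w[k].sum()])
    P=np.array(P);print(n,P.round(1).tolist());f=np.polyfit(P[:,0],P[:,1],1);print(-19.7+np.degrees(np.arctan(f[0])),f)
    # white plate edges
    W=cloud(n,d);
    near=np.hypot(X[...,0]-521.6,X[...,1]+127.3)<85
    b=((g>170)&near&(np.hypot(*np.moveaxis(rel,-1,0))>43)&(abs(t)<62)).astype(np.uint8)
    Q=ray(n,np.stack([u[b>0],v[b>0]],-1),8.);print(" plate",rect(Q),len(Q))
E
```

```text
time: 20.1
ee_pos: [523.3, -126.8, 75.6]
eef_rot: [[0.005, -0.995, 0.1], [0.0, 0.1, 0.995], [-1.0, -0.005, 0.001]]
ft_force: [-1.1, -0.1, 12.9]
gripper_width: 0.336
t 20.1 p [ 523.29 -126.78   75.56] jaw 84.29 tilt [0.0048 0.0005] F [-1.1 -0.1 12.9] M [0.07 0.23 0.06] g 0.336 q [ 0.29  0.84 -0.23  1.95  0.46  0.4   1.18]
top [[62.0, 0.1], [65.0, -0.0], [68.0, 0.7], [71.0, 0.3], [74.0, -0.0], [77.0, 0.6], [80.0, 0.2], [83.0, 0.1], [86.0, 0.4], [89.0, 0.2], [92.0, 0.1]]
-19.78712677870476 [-0.00152065  0.35694313]
 plate ((525.251220703125, -128.6312255859375), (109.76043701171875, 116.84764099121094), 70.08387756347656) 524
side [[62.0, -4.0], [65.0, -4.2], [68.0, -4.3], [71.0, -4.8], [74.0, -5.9], [77.0, -5.6], [80.0, -4.4], [83.0, -4.9], [86.0, -4.6], [89.0, -4.9], [92.0, -5.1]]
-20.942622677534157 [-0.02169126 -3.11441865]
 plate ((522.8171997070312, -137.34803771972656), (133.4849395751953, 117.94500732421875), 70.25856018066406) 388
```

The clamp's yaw comes out at about -19.8° from the pointer and the plate edges, so the final jaw yaw is 70.2°.

```bash
python3 -m creep '[[[0,0,0,0.02,0,0],[0,0,0,0.04,0,0],[0,0,0,0.06,0,0],[0,0,0,0.08,0,0],[0,0,0,0.1,0,0],[0,0,0,0.12,0,0],[0,0,0,0.14,0,0],[0,0,0,0.163,0,0],[0,0,0,0.163,0,0],[0,0,0,0.163,0,0]]]'
python3 - <<'E'
from h import *
st()
q,e=cams.read_camera("side");p,d=cams.read_camera("top")
np.save("pics/s4.npy",e);np.save("pics/s4rgb.npy",q);np.save("pics/t4.npy",d);np.save("pics/t4rgb.npy",p)
k=lambda im,x,y:cv2.resize(im[y:y+64,x:x+64],None,fx=6,fy=6,interpolation=cv2.INTER_CUBIC)
cv2.imwrite("pics/i.png",np.hstack([k(q,270,145),k(p,298,190)])[:,:,::-1])
E
```

```text
time: 21.1
ee_pos: [523.4, -126.8, 75.6]
eef_rot: [[0.005, -0.942, 0.337], [0.0, 0.337, 0.942], [-1.0, -0.005, 0.002]]
ft_force: [0.0, -0.2, 11.7]
gripper_width: 0.335
t 21.1 p [ 523.39 -126.81   75.57] jaw 70.32 tilt [0.005  0.0004] F [ 0.  -0.2 11.7] M [ 0.09  0.19 -0.03] g 0.335 q [ 0.26  0.84 -0.18  1.95  0.36  0.38  1.03]
```

View pics/i.png

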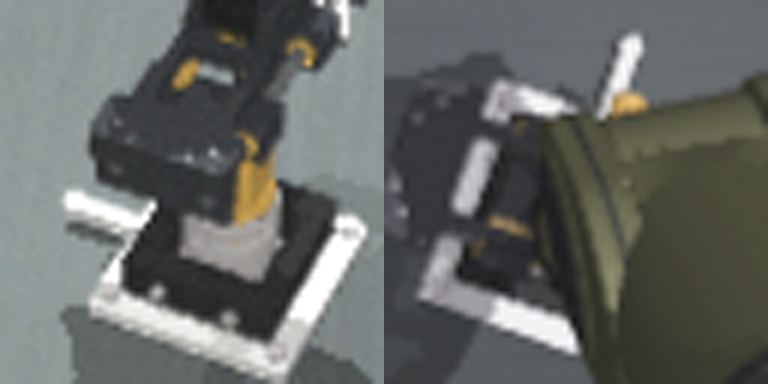

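The top view shows the outlet tip at (630,105), by the base of the pointer and in line with it. I'll ease up to the groove's roof before releasing.

```bash
python3 -m creep '[[[-0.004,0,0,0,0,0],[-0.008,0,0,0,0,0],[-0.008,0,0,0,0,0]]]'
python3 -c "
from h import *
st()"
python3 -m creep '[[[-0.003,0,0,0,0,0],[-0.003,0,0,0,0,0],[-0.003,0,0,0,0,0]]]'
python3 -c "
from h import *
st()"
```

```text
time: 21.5
ee_pos: [523.3, -126.8, 76.4]
eef_rot: [[0.005, -0.942, 0.337], [0.001, 0.337, 0.942], [-1.0, -0.004, 0.002]]
ft_force: [-0.1, -0.0, 10.5]
gripper_width: 0.338
t 21.5 p [ 523.34 -126.78   76.42] jaw 70.32 tilt [0.0049 0.0006] F [-0.1 -0.  10.5] M [ 0.01  0.15 -0.01] g 0.338 q [ 0.26  0.83 -0.18  1.95  0.36  0.38  1.03]
time: 21.8
ee_pos: [523.3, -126.8, 76.7]
eef_rot: [[0.005, -0.942, 0.337], [0.001, 0.337, 0.942], [-1.0, -0.004, 0.002]]
ft_force: [-0.5, -0.2, 9.7]
gripper_width: 0.338
t 21.8 p [ 523.34 -126.79   76.68] jaw 70.31 tilt [0.0048 0.0006] F [-0.5 -0.2  9.7] M [0.07 0.14 0.04] g 0.338 q [ 0.26  0.83 -0.18  1.95  0.36  0.38  1.03]
```

```bash
python3 -m creep '[[[-0.004,0,0,0,0,0],[-0.004,0,0,0,0,0],[-0.004,0,0,0,0,0]]]'
python3 -c "
from h import *
st()"
python3 -m creep '[[[-0.004,0,0,0,0,0],[-0.004,0,0,0,0,0],[-0.004,0,0,0,0,0]]]'
python3 -c "
from h import *
st()"
```

```text
time: 22.1
ee_pos: [523.3, -126.8, 77.0]
eef_rot: [[0.005, -0.942, 0.337], [0.001, 0.337, 0.942], [-1.0, -0.004, 0.002]]
ft_force: [-0.1, 0.0, 9.6]
gripper_width: 0.339
t 22.1 p [ 523.33 -126.8    77.01] jaw 70.32 tilt [0.0047 0.0007] F [-0.1  0.   9.6] M [0.07 0.   0.08] g 0.339 q [ 0.26  0.83 -0.18  1.95  0.36  0.38  1.03]
time: 22.4
ee_pos: [523.2, -126.8, 77.1]
eef_rot: [[0.004, -0.941, 0.337], [0.001, 0.337, 0.941], [-1.0, -0.004, 0.002]]
ft_force: [0.5, 0.2, 5.9]
gripper_width: 0.337
t 22.4 p [ 523.2  -126.8    77.11] jaw 70.3 tilt [0.0043 0.0008] F [0.5 0.2 5.9] M [ 0.07 -0.23  0.06] g 0.337 q [ 0.26  0.83 -0.18  1.95  0.36  0.38  1.03]
```

The roof was felt at about 77.05 mm, so I'll release.

```bash
python3 -m creep '[[[0,0,0,0,0,0],[0,0,0,0,0,0],[0,0,0,0,0,0],[0,0,0,0,0,0],[0,0,0,0,0,0],[0,0,0,0,0,0],[0,0,0,0,0,0],[0,0,0,0,0,0]]]' -1
python3 -m creep '[[[-0.1,0,0,0,0,0],[-0.3,0,0,0,0,0],[-0.5,0,0,0,0,0],[-0.8,0,0,0,0,0],[-1,0,0,0,0,0],[-1,0,0,0,0,0]]]'
python3 -m creep '[[[-0.3,-0.3,0,0,0,0],[-0.5,-0.3,0.3,0,0,0],[-0.7,-0.3,0.6,0,0,0],[-0.7,-0.3,0.9,0,0,0],[-0.7,-0.3,1,0,0,0],[-0.7,-0.3,1,0,0,0]]]'
python3 -m creep '[[[0,0,0.3,0,0,0],[0,0,0.6,0,0,0],[0,0,0.9,0,0,0],[0,0,1,0,0,0],[0,0,1,0,0,0]]]'
python3 - <<'E'
from h import *
st()
q,e=cams.read_camera("side");p,d=cams.read_camera("top")
for n,a,b in(("side",q,e),("top",p,d)): np.save(f"pics/{n}5rgb.npy",a);np.save(f"pics/{n}5.npy",b)
k=lambda im,x,y:cv2.resize(im[y:y+64,x:x+64],None,fx=6,fy=6,interpolation=cv2.INTER_CUBIC)
cv2.imwrite("pics/j.png",np.hstack([k(q,270,145),k(p,298,190)])[:,:,::-1]);cv2.imwrite("pics/k.png",p[:,:,::-1])
E
```

```text
time: 23.2
ee_pos: [521.1, -127.5, 76.6]
eef_rot: [[0.0, -0.941, 0.338], [0.0, 0.338, 0.941], [-1.0, -0.0, 0.0]]
ft_force: [-0.2, 0.2, 0.2]
gripper_width: 1.001
time: 23.8
ee_pos: [523.3, -127.8, 200.6]
eef_rot: [[0.007, -0.941, 0.338], [-0.001, 0.338, 0.941], [-1.0, -0.007, 0.001]]
ft_force: [0.0, 0.0, -0.3]
gripper_width: 0.998
time: 24.4
ee_pos: [595.2, -24.6, 279.9]
eef_rot: [[-0.002, -0.942, 0.334], [0.001, 0.334, 0.942], [-1.0, 0.002, 0.0]]
ft_force: [-0.6, -0.4, -0.5]
gripper_width: 1.006
time: 24.9
ee_pos: [635.7, 86.1, 279.6]
eef_rot: [[-0.002, -0.942, 0.337], [-0.001, 0.337, 0.942], [-1.0, 0.001, -0.001]]
ft_force: [1.2, -0.6, -0.2]
gripper_width: 1.001
t 24.9 p [635.67  86.07 279.6 ] jaw 70.31 tilt [-0.0018 -0.0007] F [ 1.2 -0.6 -0.2] M [-0.04 -0.01  0.  ] g 1.001 q [-0.05  0.68 -0.3   1.46  0.21  1.04  0.84]
```

View pics/j.png

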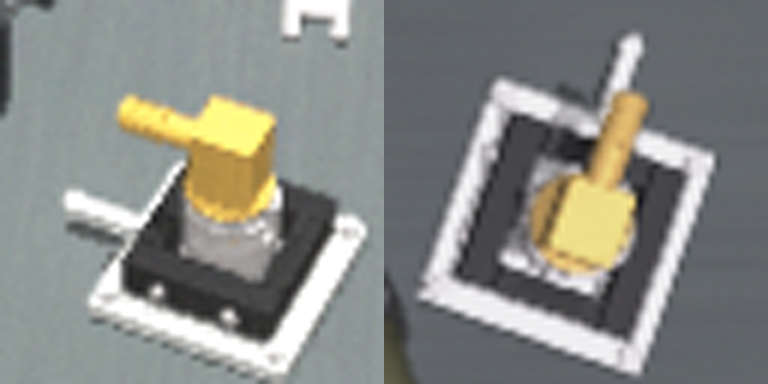

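View pics/k.png

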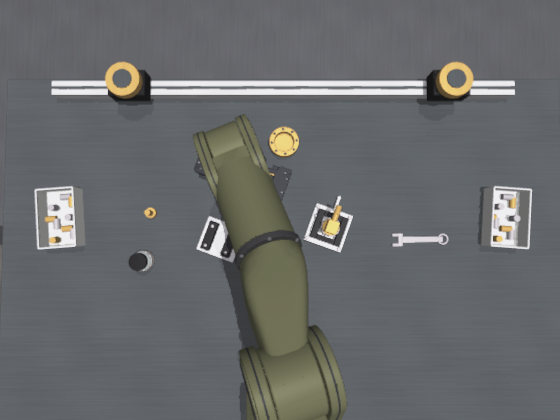

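Released: the elbow stands in the sleeve with the outlet at (630,110) zoomed, parallel to the pointer, and the bystanders have not moved. A last check on the angle:

```bash
python3 - <<'E'
from h import *
for n in("top","side"):
    d=np.load(f"pics/{n}5.npy");rgb=np.load(f"pics/{n}5rgb.npy");W=cloud(n,d);z=W[...,2]
    hsv=cv2.cvtColor(rgb,cv2.COLOR_RGB2HSV)
    m=(hsv[...,0]>12)&(hsv[...,0]<32)&(hsv[...,1]>90)&(np.hypot(W[...,0]-535,W[...,1]+130)<80)
    a=np.radians(-19.8);t=(W[...,:2]-[522,-127])@[np.cos(a),np.sin(a)]
    P=W[m&(z>106)&(t<19)];print(n,"top",rect(P),np.median(P[:,2]))
    Q=W[m&(t>23)&(z>85)];f=cv2.fitLine(Q[:,:2].astype(np.float32),cv2.DIST_L2,0,.01,.01).ravel();print("outlet",len(Q),np.degrees(np.arctan2(f[1],f[0])))
    sq=W[m];print(" z max",sq[:,2].max())
E
```

```text
top top ((523.0311279296875, -127.49919891357422), (29.919248580932617, 33.26407241821289), 70.39884948730469) 112.26390586031627
outlet 74 -19.997066
 z max 118.95313619556211
side top ((523.0765380859375, -126.71869659423828), (31.934492111206055, 35.119728088378906), 72.95123291015625) 113.50370820803116
outlet 62 -18.936445
 z max 117.83878312628629
```

```bash
python3 -m creep '[[[0,0,0,0,0,0],[0,0,0,0,0,0],[0,0,0,0,0,0]]]'; python3 -c "
from h import *
st();print(r.finish_job())"
```

```text
time: 25.3
ee_pos: [636.0, 84.8, 280.7]
eef_rot: [[0.0, -0.941, 0.34], [-0.001, 0.34, 0.941], [-1.0, -0.0, -0.001]]
ft_force: [-1.1, 0.1, -0.6]
gripper_width: 0.997
t 25.3 p [636.03  84.82 280.72] jaw 70.15 tilt [ 0.     -0.0005] F [-1.1  0.1 -0.6] M [-0.01  0.   -0.04] g 0.997 q [-0.05  0.68 -0.3   1.46  0.21  1.04  0.83]
the job is handed in; nothing more can be done
None
```

The elbow is screwed into the sleeve with its outlet lined up with the pointer. I let go, backed the arm away and handed the job in at 25.3 s.

- **Pin entry:** the pin went into the slots at the yaw I measured from the camera, about 63°. It never caught on the rim, so I did not have to turn the elbow to find the slots.
- **Seating and turning:** I felt the seal at about 82.9 mm tool height and the slot floor at about 77.75 mm. I then turned about 83° clockwise, following the groove down its ramp, and eased up until the pin met the groove's roof before releasing.
- **Forces:** the largest wrist reading was about 16 N. I read forces only at the end of each move, so a brief higher peak could have been missed.
- **Final angle:** the outlet points at -20.0° in the top view and -18.9° in the side view. The pointer measured -19.8° in the top view and -20.9° in the side view, so the two views disagree by about 1°. The side view's outline of the elbow's top face was off by about 3°, and I trusted it less.
- **Height and other parts:** the elbow's top is about 112–113.5 mm above the bench, which fits the pin held at the roof (113.5 mm expected). In the last top view the bystanders look unmoved; I checked this by eye only.

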